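Scrub a copper pipe stub, then unscrew the flux jar and hold its cap

ROBOT

A 6-joint arm with a two-finger parallel gripper is mounted at the origin on the work surface. World frame = base frame: x ahead of the robot, y to its left, z up, the work surface at z = 0. Lengths are in m, angles in rad, forces in N, time in s.
With the tool pointing down it reaches from about 0.4 to 0.925 m from the base axis. Payload 3.4 kg.
Tool frame: the origin (TCP) lies on the centre line of the jaws, within the pads' length; the fingertips stand 19 mm ahead of it and the grasp point (between the pads) is the TCP; z points along the fingers, y is the line along which they close (so a half turn about z gives the same grasp; the last joint's range is limited). The gripper opens to 85 mm and grips with 20 to 120 N. Pads are 22 mm wide; open, the fingers measure 114 mm over their backs; the gripper's body (76 mm by 85 mm) begins 54 mm behind the grasp point. The pads swing forward as they close: fully open they stand 13 mm farther back than shut.
Start: joints at [-1.306, 0.307, 1.506, -0, 1.328, -0.073], TCP at [0.191, -0.542, 0.25] pointing down, gripper open.
Joint ranges: [-3.12, 3.12], [-1.05, 2.28], [0.14, 2.33], [-1.42, 4.57], [0.1, 2.73], [-2.68, 2.68]. Speed limits (rad/s): [2.57, 2.57, 3.14, 3.14, 3.14, 3.14].

INTERFACE

Orientations are given as a rotation vector (axis times angle).
In Python, from workcell import robot, cams, workorder gives the robot as it stands.
- The arm moves only by the tool servo_tool, never from a script. Its argument "plan" is a list of rows, each an object with "xyz": the shift along the world's x, y, z normalised to -1 to 1, where 1 is 0.75 m, a list of three; "spin": the turn about the world's z normalised to -1 to 1, where 1 is pi rad. A call has 1 to 12 rows; each row is the pose to reach, as a shift and turn from the pose commanded when the call began, turning the shorter way round; what a row does not reach only later rows make up. A row lasts 1/10 s, in which the tool goes at most 50 mm and 8.59 degrees, less where a joint would pass 70% of its speed; a pose out of reach is approached as far as the arm can. A call with a number of a shift or a turn outside -1 to 1 is refused whole. A call with a gripper value outside its range is refused whole. "gripper" is the gripper's target within -1 to 1 (fully open at 1, half-way at 0, shut at -1), set as the call begins (left out, the last holds). The fingers move at their own pace and stop on an object; "grip_force" is the grip in N (left out, the last holds). Time passes only in rows, so rows that repeat a pose let the fingers close. It gives the time, the measured TCP pose, the force, the opening and the grip force at its end, in the units of the state.
- robot.read_state(): the state, without advancing time (a new reading comes with each control period).
- cams.snapshot(name): name is "scene" or "top" or "wrist"; returns a dict with "image" (420x560x3 uint8, red, green, blue), "fov_y" (degrees; the focal length in pixels is half the picture's height over the tangent of half this angle, whatever the lens; pixels are square), "cx", "cy" (the principal point, pixels), "rvec" (rotation vector, rad) and "tvec" (3), from world to camera coordinates, as OpenCV has them. Camera axes: x right, y down, z forward; pixel columns grow to the right and rows downward; lengths in m; the calibration is good to about 2 mm. The wrist camera is an equidistant fisheye: a pixel r from the principal point sees the ray r / f radians off the axis. A picture is of the moment at which its call begins. There is no depth.
- workorder.finish_job(): hands the job in; it is judged then, once.
The state is a dict: "t": time; "qpos": joint angles; "dq": joint speeds; "joint_torque": joint torques, N m; "tcp_pos": TCP position; "orientation": TCP orientation; "force": force on the tool from outside, world axes, zero at the start; "moment": the same for the moment, N m; "width": opening from 0.0 (shut) to 1.0 (fully open); "finger_force": force on a finger pad.
Only numpy, scipy, OpenCV 4.12 (cv2) and the standard library are available. Lean on these libraries where they do the work, as an engineer would, in place of code of your own. Each camera call takes 0.05 s, during which the arm holds its last target. There are 200 camera calls.

TASK

Get a joint ready for soldering: with the fitting brush that already stands in the copper pipe stub, scrub the bore with two strokes, each up about half the depth of the bore and back down to the bottom, never pulling the brush out, and then let go of it standing there. Next twist the tight cap of the flux jar anticlockwise until it comes free, leaving the jar seated in its wooden cradle and every other tool where it lies. The job finishes while you are still holding the cap: level, lifted clear and kept just above the jar's mouth.

Things in the scene. Friction and masses are not known exactly. Their poses are not given: they have to be found in the camera images.
- stub_mouth (a point): Centre of the open mouth of the copper pipe stub: an upright copper tube, closed at the bottom, 36 mm outside, 31 mm bore, 80 mm deep, fixed on a 90 x 90 x 20 mm wooden block that is fixed to the bench. The mouth is 105 mm above the bench; z is up along the bore.
- stub_floor (a point): Centre of the bore's floor, 80 mm under the mouth, 25 mm above the bench.
- brush_grip (a point): Fitting brush, loose, 60 g, 176 mm long, standing upright in the stub. Point on its axis in the middle of the upright round orange handle (20 mm diameter, from 32 mm below to 36 mm above this point), 140 mm above the brush's foot; z along the brush, away from the bristles. Below: a 7 mm shaft, then a stiff bristle head 26 mm in diameter, 50 mm long, sliding freely in the bore.
- brush_foot (a point): Centre of the underside of the brush's bristle head, at first on the floor of the bore; z runs along the brush towards its handle.
- cradle: Light wooden cradle fixed to the bench, about 108 mm square and 42 mm high, with a square pocket 64 mm wide that keeps the jar from turning. Origin on the bench under its centre, x and y along the sides of the square.
- jar: Amber glass flux jar, about 0.4 kg, loose in the cradle's pocket, which stops it turning but not being lifted. Square body 60 x 60 mm, 58 mm high, then a round 34 mm neck up to the mouth, 97 mm above the underside. Origin: centre of the underside; z up, x, y along the sides. Green marks on its +y and -y sides show where the cap's red stripe points when the cap is free.
- jar_mouth (a point): Centre of the jar's mouth (the rim of its neck), 97 mm above the jar's underside, 107 mm above the bench; z up, x and y as the jar's.
- cap_mid (a point): Centre of the cap, half-way up. Loose round white ribbed cap, 55 mm diameter, 32 mm high, 50 g, on the jar: its skirt's lower edge is 12 mm above the jar's shoulder, its top 112 mm above the bench. On the jar this point is 11 mm below the mouth; the skirt is clear of the mouth when this point is over 16 mm above the mouth. x: along the red stripe on top, z up.
- cap_top (a point): Centre of the cap's top; x along its red stripe and inner lugs, held under ledges by a sprung 10 N liner: turns stiffly (to 0.5 N m), no rise, cannot be lifted. Seen from above, x starts 0.25 to 0.55 rad anticlockwise of the jar's x; from 1.45 to 2.6 rad the cap is free (it pops up 2 mm). A stop blocks clockwise turning. The jar gives up to 0.1 rad in its pocket.
- drivers: Bystander: clear stand 90 x 220 mm with six teal-gripped screwdrivers, 145 mm high. Origin under its centre.
- torch: Bystander: black inspection torch lying along its x, 155 mm long, 38 mm thick. Origin under its middle.
- bender: Bystander: aluminium pipe bender lying flat, two handles towards its +y; from 55 mm behind its origin to 310 mm ahead along y, x from -55 to 100 mm, 30 mm high. Origin under the centre of its round former.
- grips: Bystander: steel locking grips lying along their x, from -145 to 85 mm, 60 mm wide, 15 mm high.
- tape: Bystander: yellow tape measure, 65 x 36 mm, 62 mm high. Origin under its centre.
- elbow: Bystander: small copper elbow lying flat, legs 35 mm along its x and y, 23 mm high. Origin under its corner.
Mind the look-alikes: they are no part of the job. What is shaped like the part that bears brush_grip but pink is not meant.

How it is judged:
By the outcome, as a careful person would: the job done as asked, in the order asked, and still so for the second after the job is handed in, while the arm keeps its last pose, push and grip.
It also fails if it takes over 54 s, if anything falls off the work surface, if the arm or the gripper's body presses on something with over 40 N, if the wrist force passes 120 N, or if a joint passes its speed limit or range.

## Working session

There is one attempt and no reset: what is moved stays moved. The work goes in short steps, Python scripts to look and compute and a tool call to move; the robot and the scene stay as the last step left them, time stands still between calls to the robot, and variables do not carry over. Pictures are saved under pics/ and viewed, at most 10 in all, crops included, and the job is handed in when it is done.

Besides the shell and the picture viewer there is one more tool, called after ">>>" as name(argument=value, ...) on one line, values as JSON. servo_tool: Moves the arm, as the interface text tells. Its arguments: {"type":"object","properties":{"plan":{"type":"array","items":{"type":"object","properties":{"xyz":{"type":"array","items":{"type":"number"}},"spin":{"type":"number"}}}},"gripper":{"type":"number"},"grip_force":{"type":"number"}},"required":["plan"]}

```bash
mkdir -p pics; ls; python3 - <<'E'
from workcell import robot,cams
import cv2,json
import numpy as np
s=robot.read_state();print(s['t'],s['tcp_pos'],s['orientation'],s['width'])
ims=[]
for n in ['scene','top','wrist']:
    c=cams.snapshot(n);cv2.imwrite(f'pics/{n}0.png',c['image'][:,:,::-1])
    d={k:np.array(c[k]).tolist() for k in ['fov_y','cx','cy','rvec','tvec']};print(n,d)
    json.dump(d,open(f'{n}0.json','w'))
E
```

```text
pics
0.0 [ 0.1908819  -0.54168517  0.24937477] [-3.09461003e+00 -5.29263443e-01  3.21601429e-04] 0.9997640023460038
scene {'fov_y': 55.19383874472075, 'cx': 280.41339801115055, 'cy': 208.62404030926365, 'rvec': [2.1060566942912047, 0.6080957511418978, -0.29429206620542797], 'tvec': [-0.49990320349711637, -0.08728366255301498, 1.4371919761169796]}
top {'fov_y': 49.665310244851625, 'cx': 283.77216775076573, 'cy': 207.41846425401917, 'rvec': [2.1505626650354053, -2.1832318605723775, 0.10128641858678492], 'tvec': [0.028939645339854048, 0.6013358290744059, 1.6397554276347925]}
wrist {'fov_y': 65.70646984690485, 'cx': 276.1419087606814, 'cy': 207.16881622661361, 'rvec': [-2.3638787631965537, 1.671955429382732, 0.24612322700634362], 'tvec': [-0.5738672942441042, -0.0376267517019058, 0.3782875484035774]}
```

View pics/scene0.png

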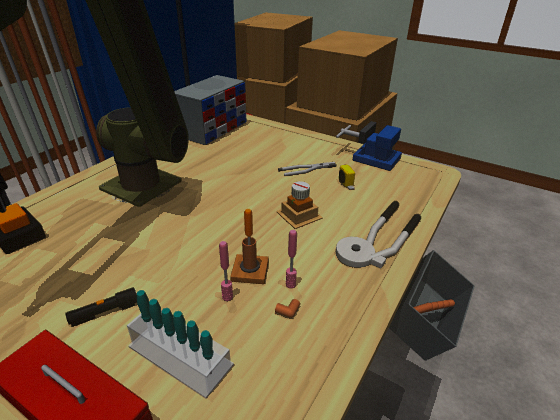

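View pics/top0.png

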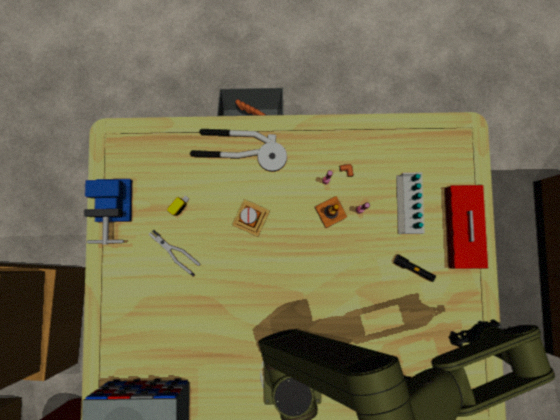

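```bash
cat > h.py <<'E'
import cv2,numpy as np,json
def ray(c,u,v,fish=False):
    f=210/np.tan(np.radians(c['fov_y'])/2);x=np.array([(u-c['cx'])/f,(v-c['cy'])/f])
    if fish:
        r=np.hypot(*x); d=np.array([*(x/max(r,1e-9)*np.sin(r)),np.cos(r)])
    else: d=np.array([*x,1.])
    R=cv2.Rodrigues(np.array(c['rvec'],float))[0];o=-R.T@np.array(c['tvec'],float)
    d=R.T@d;return o,d/np.linalg.norm(d)
def plane(c,u,v,z,fish=False):
    o,d=ray(c,u,v,fish);return o+d*(z-o[2])/d[2]
def tri(*rs):
    A=sum(np.eye(3)-np.outer(d,d) for o,d in rs);b=sum((np.eye(3)-np.outer(d,d))@o for o,d in rs)
    return np.linalg.solve(A,b)
def proj(c,P,fish=False):
    f=210/np.tan(np.radians(c['fov_y'])/2);R=cv2.Rodrigues(np.array(c['rvec'],float))[0]
    p=R@np.array(P,float)+np.array(c['tvec'],float)
    if fish:
        r=np.hypot(p[0],p[1]);t=np.arctan2(r,p[2]);q=p[:2]/r*t
    else:q=p[:2]/p[2]
    return q*f+[c['cx'],c['cy']]
def blobs(im,lo,hi,box,amin=15):
    x0,y0,x1,y1=box;hsv=cv2.cvtColor(im,cv2.COLOR_BGR2HSV)[y0:y1,x0:x1]
    m=cv2.inRange(hsv,np.array(lo),np.array(hi));n,l,s,c=cv2.connectedComponentsWithStats(m)
    return [(c[i]+[x0,y0],s[i][:5].tolist(),(l==i)) for i in range(1,n) if s[i][4]>=amin]
E
python3 - <<'E'
from h import *
S,T=[json.load(open(n+'0.json')) for n in('scene','top')]
si,ti=[cv2.imread(f'pics/{n}0.png') for n in('scene','top')]
for nm,im,b in(('s',si,(200,170,340,320)),('t',ti,(220,160,380,240))):
    for k,lo,hi in(('orange',(5,170,120),(17,255,255)),('pink',(140,60,80),(179,160,255)),('white',(0,0,140),(179,60,255))):
        print(nm,k,[(c.round(1).tolist(),s) for c,s,_ in blobs(im,lo,hi,b,12)])
a=cv2.resize(ti[165:245,225:385],None,fx=5,fy=5,interpolation=2)
b=cv2.resize(si[170:300,210:340],None,fx=1.5,fy=1.5)
cv2.imwrite('pics/c1.png',a)
E
```

```text
s orange [([292.2, 198.1], [88, 25, 9, 9, 21]), ([307.6, 199.0], [104, 27, 8, 5, 20]), ([247.4, 211.0], [45, 39, 6, 5, 25]), ([249.2, 268.8], [31, 84, 37, 25, 425]), ([287.7, 307.0], [76, 129, 23, 16, 181])]
s pink [([292.1, 242.5], [89, 60, 8, 27, 162]), ([223.0, 254.1], [19, 71, 8, 28, 168]), ([290.5, 277.4], [86, 98, 10, 20, 147]), ([225.9, 289.8], [21, 110, 11, 21, 152])]
s white [([291.5, 171.9], [84, 1, 16, 3, 16]), ([302.6, 183.6], [94, 11, 16, 7, 48]), ([298.4, 187.4], [92, 14, 15, 7, 53]), ([338.2, 246.5], [137, 71, 3, 13, 32])]
t orange [([347.3, 168.3], [121, 5, 12, 10, 67]), ([331.1, 211.4], [96, 37, 31, 30, 350])]
t pink [([329.5, 172.8], [108, 11, 4, 5, 18]), ([325.9, 180.0], [103, 17, 7, 7, 30]), ([366.6, 204.9], [145, 43, 4, 5, 17]), ([359.8, 209.1], [137, 46, 7, 7, 32])]
t white [([271.9, 163.5], [39, 0, 27, 10, 189]), ([244.2, 214.8], [22, 48, 5, 14, 59]), ([251.5, 214.7], [29, 48, 7, 14, 75])]
```

View pics/c1.png

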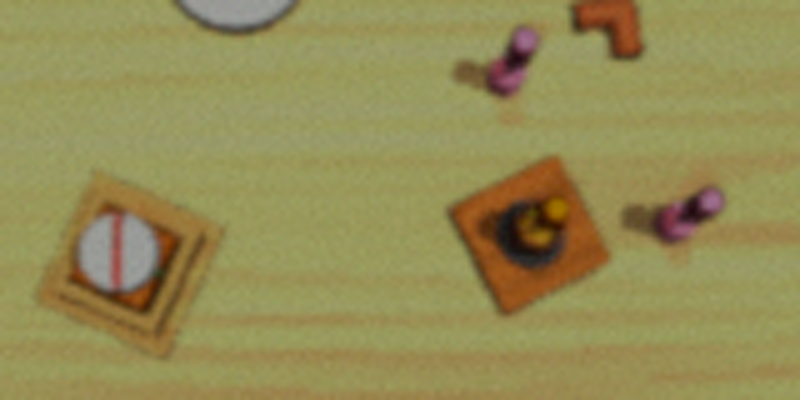

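```bash
python3 - <<'E'
from h import *
S,T=[json.load(open(n+'0.json')) for n in('scene','top')]
q=lambda x,y:((x+.5)/5-.5+225,(y+.5)/5-.5+165)
np.set_printoptions(precision=4,suppress=True)
print('brush top',plane(T,*q(556,209),.201))
print('brush tri', tri(ray(T,*q(556,209)),ray(S,248.5,209.5)))
print('handle mid scene ray@.17', proj(S,[*plane(T,*q(556,209),.201)[:2],.167]))
print('block',plane(T,*q(529.5,234),.02))
print('cap',plane(T,*q(118,252),.112), 'cradle',np.mean([plane(T,*q(*p),.042) for p in((97,175),(222,230),(168,355),(37,300))],0))
print('stripe',plane(T,*q(117,292),.112)-plane(T,*q(117,212),.112))
c=[plane(T,*q(*p),.042) for p in((97,175),(222,230),(168,355),(37,300))]
for i in range(4):
  d=c[(i+1)%4]-c[i];print('side',np.linalg.norm(d),np.arctan2(d[1],d[0]))
print('pinks',tri(ray(T,*q(524,40)),ray(S,292.5,231)),tri(ray(T,*q(712,202)),ray(S,223.5,241)))
print('scene proj cap',proj(S,plane(T,*q(118,252),.112)))
E
```

```text
brush top [ 0.5853 -0.1528  0.201 ]
brush tri [ 0.5859 -0.1522  0.2018]
handle mid scene ray@.17 [248.2027 221.1845]
block [ 0.5853 -0.1526  0.02  ]
cap [0.5688 0.1441 0.112 ] cradle [0.5652 0.1406 0.042 ]
stripe [-0.0561  0.0004  0.    ]
side 0.10026986887352493 -2.001544273484468
side 0.09914948663988146 2.7232053086849515
side 0.10375463604599874 1.1597781122688617
side 0.10121360022725225 -0.45287185583295986
pinks [ 0.7025 -0.1372  0.1761] [ 0.5915 -0.2587  0.1798]
scene proj cap [300.5056 185.5889]
```

>>> servo_tool(plan=[{"xyz": [0.526,0.519,0.027],"spin": 0},{"xyz": [0.526,0.519,0.027],"spin": 0},{"xyz": [0.526,0.519,0.027],"spin": 0},{"xyz": [0.526,0.519,0.027],"spin": 0},{"xyz": [0.526,0.519,0.027],"spin": 0},{"xyz": [0.526,0.519,0.027],"spin": 0},{"xyz": [0.526,0.519,0.027],"spin": 0},{"xyz": [0.526,0.519,0.027],"spin": 0},{"xyz": [0.526,0.519,0.027],"spin": 0},{"xyz": [0.526,0.519,0.027],"spin": 0},{"xyz": [0.526,0.519,0.027],"spin": 0},{"xyz": [0.526,0.519,0.027],"spin": 0}], gripper=1)

```text
t: 1.35
tcp_pos: [0.5895, -0.1486, 0.2703]
orientation: [-3.094, -0.538, -0.005]
force: [0.1, -0.7, 0.4]
width: 1.0
finger_force: 0.0
```

>>> servo_tool(plan=[{"xyz": [0,0,0]},{"xyz": [0,0,0]},{"xyz": [0,0,0]}])

```text
invalid input
```

```bash
python3 - <<'E'
from workcell import robot,cams
from h import *
s=robot.read_state();print(s['t'],s['tcp_pos'],s['orientation'],s['qpos'],s['force'])
c=cams.snapshot('wrist');im=c['image'][:,:,::-1].copy();cv2.imwrite('pics/w1.png',im)
json.dump({k:np.array(c[k]).tolist() for k in ['fov_y','cx','cy','rvec','tvec']},open('w1.json','w'))
for z in(.201,.165,.105,.02):print(z,proj(c,[.5853,-.1527,z],True))
E
```

```text
1.35 [ 0.58952613 -0.14864743  0.27026363] [-3.09362874 -0.5377712  -0.00456359] [-0.31806275  0.33801243  1.40673847  0.00279448  1.39501594  0.9080234 ] [ 0.1138644  -0.74580326  0.36243658]
0.201 [280.25282741 238.25042161]
0.165 [279.70838823 220.10751567]
0.105 [279.06982211 199.10255109]
0.02 [278.49029837 180.28665519]
```

View pics/w1.png

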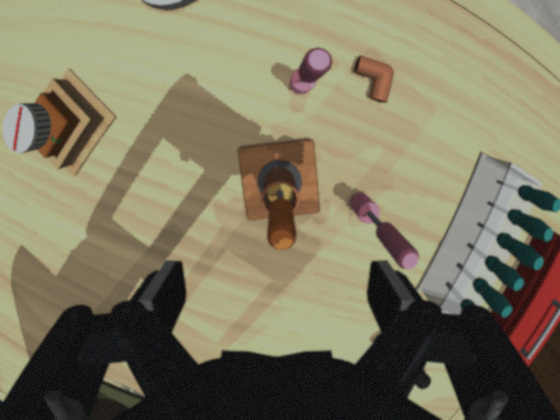

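>>> servo_tool(plan=[{"xyz": [0,0,-0.05],"spin": 0},{"xyz": [0,0,-0.1],"spin": 0},{"xyz": [0,0,-0.14],"spin": 0},{"xyz": [0,0,-0.14],"spin": 0},{"xyz": [0,0,-0.14],"spin": 0},{"xyz": [0,0,-0.14],"spin": 0}])

```text
t: 2.0
tcp_pos: [0.5865, -0.1542, 0.1675]
orientation: [3.095, 0.528, 0.004]
force: [-0.4, -0.7, 1.0]
width: 1.002
finger_force: 0.0
```

>>> servo_tool(plan=[{"xyz": [0,0,0],"spin": 0},{"xyz": [0,0,0],"spin": 0},{"xyz": [0,0,0],"spin": 0},{"xyz": [0,0,0],"spin": 0},{"xyz": [0,0,0],"spin": 0},{"xyz": [0,0,0],"spin": 0},{"xyz": [0,0,0],"spin": 0},{"xyz": [0,0,0],"spin": 0},{"xyz": [0,0,0],"spin": 0},{"xyz": [0,0,0],"spin": 0}], gripper=-1, grip_force=40)

```text
t: 3.0
tcp_pos: [0.5859, -0.1532, 0.166]
orientation: [3.096, 0.53, 0.001]
force: [-0.2, -0.7, 4.5]
width: 0.225
finger_force: 39.5
```

>>> servo_tool(plan=[{"xyz": [0,0,0.01],"spin": 0},{"xyz": [0,0,0.02],"spin": 0},{"xyz": [0,0,0.03],"spin": 0},{"xyz": [0,0,0.04],"spin": 0},{"xyz": [0,0,0.05],"spin": 0},{"xyz": [0,0,0.055],"spin": 0},{"xyz": [0,0,0.055],"spin": 0},{"xyz": [0,0,0.055],"spin": 0},{"xyz": [0,0,0.055],"spin": 0}])

```text
t: 3.9
tcp_pos: [0.5853, -0.153, 0.2064]
orientation: [-3.096, -0.53, 0.001]
force: [-0.4, 0.0, -1.8]
width: 0.224
finger_force: 39.1
```

```bash
python3 - <<'E'
from workcell import robot,cams
from h import *
s=robot.read_state();print(s['tcp_pos'],s['force'],s['width'])
c=cams.snapshot('wrist');d=cams.snapshot('scene')
a=c['image'][:,:,::-1];b=cv2.resize(d['image'][180:300,200:300,::-1],None,fx=3.5,fy=3.5)
a=a[60:400,100:460];cv2.imwrite('pics/w2.png',np.hstack([a,b[:340]]))
for z in(.241,.173):print(z,proj(d,[*s['tcp_pos'][:2],z]))
E
```

```text
[ 0.58526443 -0.15296489  0.20638336] [-0.44921083  0.02540248 -1.78449388] 0.22405372977817936
0.241 [247.29085462 195.91108746]
0.173 [248.09815416 219.23867265]
```

View pics/w2.png

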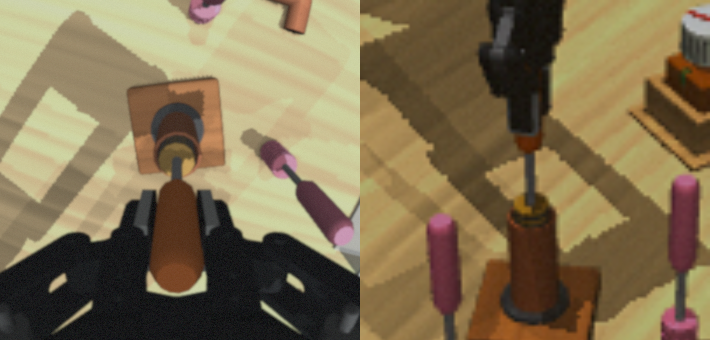

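The picture shows the brush gripped (wrist crop, handle at (178,240)) and the bristle top just showing at the stub's mouth: about half depth up. Now back down.

>>> servo_tool(plan=[{"xyz": [0,0,-0.01],"spin": 0},{"xyz": [0,0,-0.02],"spin": 0},{"xyz": [0,0,-0.03],"spin": 0},{"xyz": [0,0,-0.04],"spin": 0},{"xyz": [0,0,-0.05],"spin": 0},{"xyz": [0,0,-0.055],"spin": 0},{"xyz": [0,0,-0.057],"spin": 0},{"xyz": [0,0,-0.057],"spin": 0},{"xyz": [0,0,-0.057],"spin": 0},{"xyz": [0,0,-0.057],"spin": 0}])

```text
t: 5.0
tcp_pos: [0.5858, -0.153, 0.166]
orientation: [3.096, 0.53, 0.002]
force: [-3.5, 0.9, 10.6]
width: 0.221
finger_force: 40.3
```

>>> servo_tool(plan=[{"xyz": [0,0,0.01],"spin": 0},{"xyz": [0,0,0.02],"spin": 0},{"xyz": [0,0,0.03],"spin": 0},{"xyz": [0,0,0.04],"spin": 0},{"xyz": [0,0,0.05],"spin": 0},{"xyz": [0,0,0.057],"spin": 0},{"xyz": [0,0,0.057],"spin": 0},{"xyz": [0,0,0.057],"spin": 0},{"xyz": [0,0,0.057],"spin": 0}])

```text
t: 5.9
tcp_pos: [0.5853, -0.153, 0.2064]
orientation: [-3.096, -0.53, 0.001]
force: [-0.6, -0.8, -0.4]
width: 0.226
finger_force: 39.2
```

>>> servo_tool(plan=[{"xyz": [0,0,-0.01],"spin": 0},{"xyz": [0,0,-0.02],"spin": 0},{"xyz": [0,0,-0.03],"spin": 0},{"xyz": [0,0,-0.04],"spin": 0},{"xyz": [0,0,-0.05],"spin": 0},{"xyz": [0,0,-0.055],"spin": 0},{"xyz": [0,0,-0.057],"spin": 0},{"xyz": [0,0,-0.057],"spin": 0},{"xyz": [0,0,-0.057],"spin": 0},{"xyz": [0,0,-0.057],"spin": 0}])

```text
t: 6.9
tcp_pos: [0.5858, -0.1529, 0.166]
orientation: [3.096, 0.53, 0.002]
force: [-2.3, 0.8, 10.1]
width: 0.223
finger_force: 40.5
```

>>> servo_tool(plan=[{"xyz": [0,0,0],"spin": 0},{"xyz": [0,0,0],"spin": 0},{"xyz": [0,0,0],"spin": 0},{"xyz": [0,0,0],"spin": 0},{"xyz": [0,0,0],"spin": 0},{"xyz": [0,0,0],"spin": 0},{"xyz": [0,0,0],"spin": 0},{"xyz": [0,0,0],"spin": 0},{"xyz": [0,0,0],"spin": 0}], gripper=1)

```text
t: 7.8
tcp_pos: [0.5856, -0.1531, 0.1641]
orientation: [3.097, 0.53, 0.0]
force: [-0.6, -0.5, -0.6]
width: 0.999
finger_force: 0.0
```

>>> servo_tool(plan=[{"xyz": [0,0,0.03],"spin": 0},{"xyz": [0,0,0.08],"spin": 0},{"xyz": [0,0,0.14],"spin": 0},{"xyz": [0,0,0.17],"spin": 0},{"xyz": [0,0,0.17],"spin": 0},{"xyz": [0,0,0.17],"spin": 0}])

```text
t: 8.4
tcp_pos: [0.5855, -0.153, 0.2918]
orientation: [3.096, 0.53, 0.001]
force: [0.6, 0.3, -0.3]
width: 1.001
finger_force: 0.0
```

>>> servo_tool(plan=[{"xyz": [-0.022,0.396,0],"spin": 0},{"xyz": [-0.022,0.396,0],"spin": 0},{"xyz": [-0.022,0.396,0],"spin": 0},{"xyz": [-0.022,0.396,0],"spin": 0},{"xyz": [-0.022,0.396,-0.05],"spin": 0},{"xyz": [-0.022,0.396,-0.09],"spin": 0},{"xyz": [-0.022,0.396,-0.09],"spin": 0},{"xyz": [-0.022,0.396,-0.09],"spin": 0},{"xyz": [-0.022,0.396,-0.09],"spin": 0},{"xyz": [-0.022,0.396,-0.09],"spin": 0},{"xyz": [-0.022,0.396,-0.09],"spin": 0}])

```text
t: 9.5
tcp_pos: [0.57, 0.1427, 0.2251]
orientation: [3.097, 0.527, 0.003]
force: [0.0, 0.2, 0.8]
width: 0.999
finger_force: 0.0
```

```bash
python3 - <<'E'
from workcell import robot,cams
from h import *
s=robot.read_state();print(s['t'],s['tcp_pos'],s['qpos'])
c=cams.snapshot('wrist');d=cams.snapshot('scene')
a=c['image'][:,:,::-1].copy();cv2.imwrite('pics/w3.png',a)
b=cv2.resize(d['image'][190:310,205:305,::-1],None,fx=2,fy=2)
v=np.zeros((420,760,3),np.uint8);v[:,:560]=a;v[:240,560:]=b;cv2.imwrite('pics/v3.png',v)
json.dump({k:np.array(c[k]).tolist() for k in ['fov_y','cx','cy','rvec','tvec']},open('w3.json','w'))
print(proj(c,[.5688,.1441,.112],True))
hs=cv2.cvtColor(a,cv2.COLOR_BGR2HSV)
for bb in blobs(a,(0,120,90),(6,255,255),(180,100,400,320),30)+blobs(a,(172,120,90),(179,255,255),(180,100,400,320),30): print(bb[0],bb[1])
E
```

```text
9.5 [0.5699806  0.14270511 0.22508207] [ 1.73614987e-01  3.42956479e-01  1.51784391e+00 -2.99453318e-04
  1.27884597e+00  1.40744036e+00]
[273.95919385 210.78202383]
[273.23208191 211.40955631] [81, 82, 26, 58, 293]
```

View pics/v3.png

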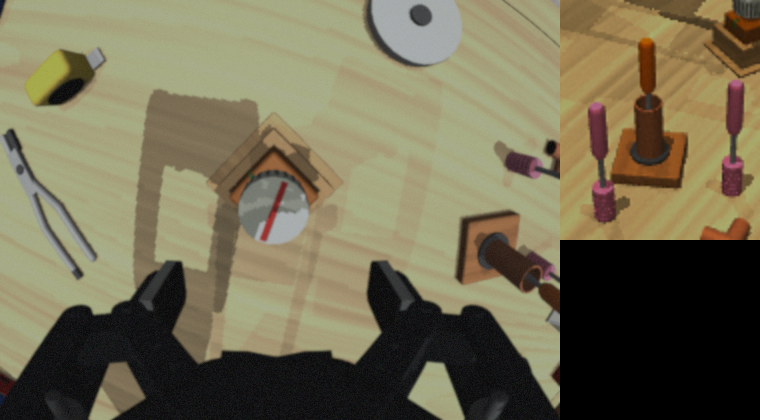

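The cap top is at (273,211) in the wrist image, where predicted, with the stripe running from (263,241) to (285,183). The inset shows the brush standing free in the stub.

>>> servo_tool(plan=[{"xyz": [0,0,-0.04],"spin": 0},{"xyz": [0,0,-0.08],"spin": 0},{"xyz": [0,0,-0.12],"spin": 0},{"xyz": [0,0,-0.15],"spin": 0},{"xyz": [0,0,-0.168],"spin": 0},{"xyz": [0,0,-0.168],"spin": 0},{"xyz": [0,0,-0.168],"spin": 0},{"xyz": [0,0,-0.168],"spin": 0}])

```text
t: 10.4
tcp_pos: [0.5704, 0.144, 0.0995]
orientation: [3.097, 0.529, 0.005]
force: [0.2, 0.7, 0.9]
width: 0.998
finger_force: 0.0
```

>>> servo_tool(plan=[{"xyz": [0,0,0],"spin": 0},{"xyz": [0,0,0],"spin": 0},{"xyz": [0,0,0],"spin": 0},{"xyz": [0,0,0],"spin": 0},{"xyz": [0,0,0],"spin": 0},{"xyz": [0,0,0],"spin": 0},{"xyz": [0,0,0],"spin": 0},{"xyz": [0,0,0],"spin": 0}], gripper=-1, grip_force=80)

```text
t: 11.2
tcp_pos: [0.5695, 0.1447, 0.0993]
orientation: [-3.096, -0.529, -0.003]
force: [-1.3, 2.1, 5.7]
width: 0.616
finger_force: 82.6
```

>>> servo_tool(plan=[{"xyz": [0,0,0],"spin": 0.02},{"xyz": [0,0,0],"spin": 0.04},{"xyz": [0,0,0],"spin": 0.06},{"xyz": [0,0,0],"spin": 0.08},{"xyz": [0,0,0],"spin": 0.1},{"xyz": [0,0,0],"spin": 0.12},{"xyz": [0,0,0],"spin": 0.14},{"xyz": [0,0,0],"spin": 0.16},{"xyz": [0,0,0],"spin": 0.18},{"xyz": [0,0,0],"spin": 0.2},{"xyz": [0,0,0],"spin": 0.2},{"xyz": [0,0,0],"spin": 0.2}])

```text
t: 12.4
tcp_pos: [0.5699, 0.1443, 0.0992]
orientation: [2.782, 1.459, 0.004]
force: [-1.2, 0.7, 5.8]
width: 0.618
finger_force: 82.4
```

```bash
python3 - <<'E'
from workcell import robot,cams
from h import *
s=robot.read_state();print(s['t'],s['tcp_pos'],s['orientation'],s['force'],s['moment'],s['width'])
t=cams.snapshot('top');w=cams.snapshot('wrist')
a=cv2.resize(t['image'][190:240,220:285,::-1],None,fx=4,fy=4,interpolation=2)
v=np.zeros((420,560+260,3),np.uint8);v[:,:560]=w['image'][:,:,::-1];v[:200,560:]=a;cv2.imwrite('pics/v4.png',v[:,20:])
E
```

```text
12.4 [0.56987304 0.14430078 0.09920329] [2.78161989 1.45916638 0.00353099] [-1.24942196  0.69013358  5.81334669] [0.08868392 0.11814194 0.15299452] 0.6178232029689146
```

View pics/v4.png

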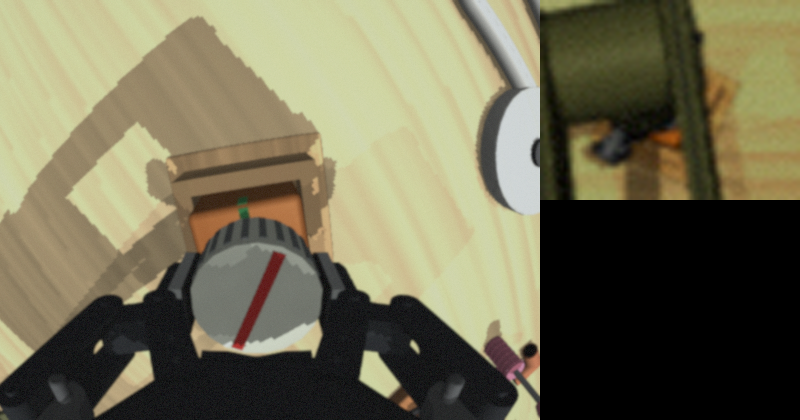

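The stripe still lies the same way in the gripper, so the cap turns without slipping; the green mark at (243,208) is about 0.5 rad from the stripe.

>>> servo_tool(plan=[{"xyz": [0,0,0],"spin": 0.03},{"xyz": [0,0,0],"spin": 0.06},{"xyz": [0,0,0],"spin": 0.09},{"xyz": [0,0,0],"spin": 0.12},{"xyz": [0,0,0],"spin": 0.15},{"xyz": [0,0,0],"spin": 0.18},{"xyz": [0,0,0],"spin": 0.21},{"xyz": [0,0,0],"spin": 0.24},{"xyz": [0,0,0],"spin": 0.27},{"xyz": [0,0,0],"spin": 0.29},{"xyz": [0,0,0],"spin": 0.29},{"xyz": [0,0,0],"spin": 0.29}])

```text
t: 13.7
tcp_pos: [0.5693, 0.1448, 0.0995]
orientation: [1.857, 2.534, 0.003]
force: [-2.7, 2.7, 9.2]
width: 0.617
finger_force: 82.7
```

```bash
python3 - <<'E'
from workcell import robot,cams
from h import *
s=robot.read_state();print(s['t'],s['tcp_pos'],s['orientation'],s['force'],s['moment'],s['width'])
w=cams.snapshot('wrist');t=cams.snapshot('scene')
a=cv2.resize(t['image'][160:230,265:330,::-1],None,fx=4,fy=4,interpolation=2)
v=np.zeros((420,560+260,3),np.uint8);v[:,:560]=w['image'][:,:,::-1];v[:280,560:]=a;cv2.imwrite('pics/v5.png',v[:,20:])
E
```

```text
13.7 [0.56930106 0.14481813 0.09951716] [1.85655724 2.53403994 0.00310484] [-2.71670374  2.6789466   9.16430962] [0.34779379 0.41399355 0.07568357] 0.6172484991835021
```

View pics/v5.png

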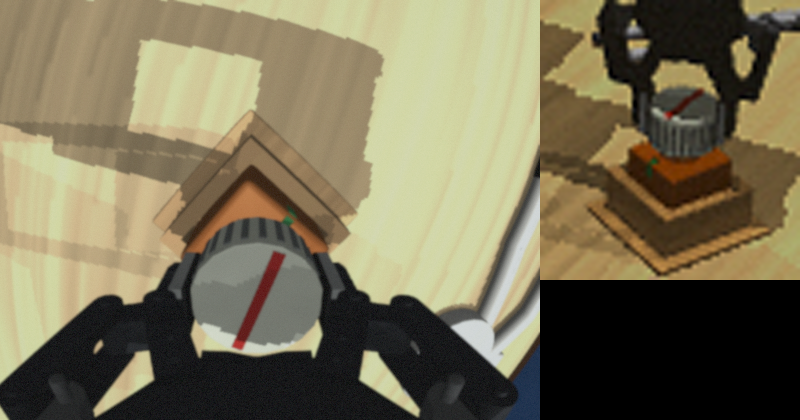

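The stripe is now about 0.35 rad past the green mark (287,215), which puts it inside the free window. Lifting slowly.

>>> servo_tool(plan=[{"xyz": [0,0,0.003],"spin": 0},{"xyz": [0,0,0.006],"spin": 0},{"xyz": [0,0,0.009],"spin": 0},{"xyz": [0,0,0.011],"spin": 0},{"xyz": [0,0,0.011],"spin": 0},{"xyz": [0,0,0.011],"spin": 0}])

```text
t: 14.4
tcp_pos: [0.5688, 0.1438, 0.1061]
orientation: [-1.855, -2.535, 0.001]
force: [-1.0, 0.3, -0.3]
width: 0.619
finger_force: 83.6
```

>>> servo_tool(plan=[{"xyz": [0,0,0.006],"spin": 0},{"xyz": [0,0,0.012],"spin": 0},{"xyz": [0,0,0.018],"spin": 0},{"xyz": [0,0,0.024],"spin": 0},{"xyz": [0,0,0.03],"spin": 0},{"xyz": [0,0,0.036],"spin": 0},{"xyz": [0,0,0.04],"spin": 0},{"xyz": [0,0,0.04],"spin": 0},{"xyz": [0,0,0.04],"spin": 0},{"xyz": [0,0,0.04],"spin": 0},{"xyz": [0,0,0.04],"spin": 0}])

```text
t: 15.5
tcp_pos: [0.5689, 0.1439, 0.136]
orientation: [-1.855, -2.535, 0.001]
force: [0.2, 0.5, -0.5]
width: 0.616
finger_force: 83.6
```

```bash
python3 - <<'E'
from workcell import robot,cams
from h import *
s=robot.read_state();print(s['t'],s['tcp_pos'],s['orientation'],s['force'],s['width'])
w=cams.snapshot('wrist');t=cams.snapshot('scene')
a=cv2.resize(t['image'][150:250,235:305+10,::-1],None,fx=3,fy=3,interpolation=2)
v=np.zeros((420,560+240,3),np.uint8);v[:,:560]=w['image'][:,:,::-1];v[:300,560:]=a;cv2.imwrite('pics/v6.png',v)
E
```

```text
15.5 [0.56887619 0.14389748 0.13602415] [-1.85495341e+00 -2.53498158e+00  6.50813588e-04] [ 0.21637975  0.51633849 -0.47359437] 0.6159760385430668
```

View pics/v6.png

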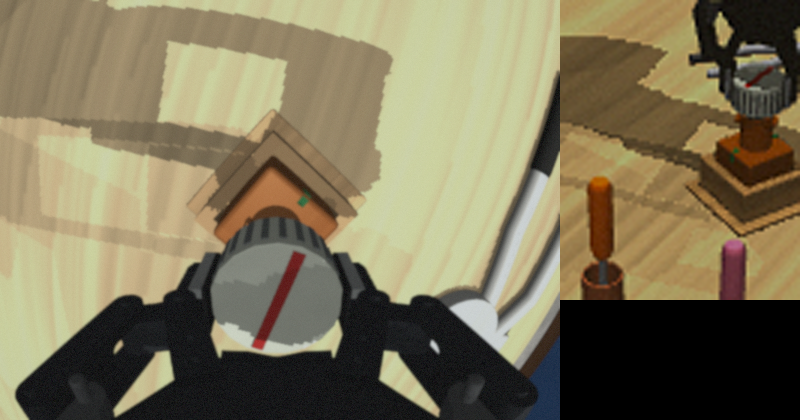

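The cap is held level (280,297), about 10 mm clear of the mouth. The neck is visible, the jar is still in its cradle, and the brush stands in the stub.

```bash
python3 -c "
from workcell import workorder
print(workorder.finish_job())"
```

```text
the job is handed in; nothing more can be done
None
```

I handed the job in at about 15.6 s: two 40 mm brush strokes done with the brush left standing in the stub, and the cap twisted free and held level about 10 mm above the jar's mouth, with the jar still seated in its cradle.

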